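# Charge, close and lock the stone-polishing barrel

### The arm

A 6-joint arm with a two-finger parallel gripper is mounted at the origin on a cart in front of the work surface, level with it; the furniture and walls round the work are solid. World frame = base frame: x ahead of the robot, y to its left, z up, the work surface at z = 0. Lengths are in m, angles in rad, forces in N, time in s.
With the tool pointing down it reaches from about 0.325 to 0.775 m from the base axis. Payload 5.5 kg.
Tool frame: the origin (TCP) lies between the finger pads; the fingertips stand 8 mm ahead of it and the grasp point (between the pads) lies 11 mm behind it (tcp_to_tips is the distance from the TCP to the fingertips, in m); z points along the fingers, y is the direction in which the jaws open and shut (so a half turn about z gives the same grasp; the last joint's range is limited). The gripper opens to 88 mm and grips with 3 to 60 N. Pads are 20 mm wide; open, the fingers measure 115 mm over their backs; the gripper's body (75 mm by 178 mm) begins 61 mm behind the grasp point.
Start: joints at [-1.403, 0.091, 1.231, -0, 1.82, -0.057], TCP at [0.134, -0.585, 0.231] pointing down, gripper open.
Joint ranges: [-2.87, 2.87], [-0.86, 2.18], [0.17, 2.46], [-1.51, 4.65], [0.06, 2.69], [-2.65, 2.65]. Speed limits (rad/s): [2.57, 2.57, 3.01, 3.14, 3.14, 3.14].

### API

Orientations are given as a unit quaternion [w, x, y, z].
In Python, from bench import * gives the robot as it stands. Calls block until the motion is done:
- move_to(position, orientation): joint-space move of the TCP to a pose.
- move_l(position, speed=0.15, orientation=None): straight line of the TCP; orientation=None keeps the orientation; speed is the mean speed in m/s.
- movej(angles): joint-space move.
- gripper_open() and close(): open the fingers fully, or close them until they stop; the grip force is fixed at half the most.
- hold(seconds).
- inverse_kinematics(position, orientation): joint angles nearest the present ones, or None.
- state(): the state.
- get_image(name): name is "scene" or "top" or "wrist"; returns a dict with "frame" (400x640x3 uint8, blue, green, red), "depth" (400x640 float32, m along the optical axis (not along the pixel's ray), 0 where there is no reading), "camera_matrix" (3x3 intrinsics, pixels), "k1" (the pictures are not rectified: a ray, as slopes to the right and down, at radius r is drawn at 1 + k1 r^2 times it, then the intrinsics apply), "view" (4x4, takes a point from world to camera coordinates). Camera axes: x right, y up, looking along -z (the intrinsics and any distortion apply to the point x, -y, -z); pixel columns grow to the right and rows downward; lengths in m; the calibration is good to about 2 mm. A picture is of the moment at which its call begins.
A pose or a line that the arm cannot do raises IKError and nothing moves.
- job_done(): hands the job in, once; it reports no verdict.
The state is a dict: "time": time; "joint_pos": joint angles; "dq": joint speeds; "joint_torque": joint torques, N m; "ee_pos": TCP position; "ee_rot": TCP orientation; "ft_force": force on the tool from outside, world axes, zero at the start; "moment": the same for the moment, N m; "finger_gap": finger opening in m.
Only numpy, scipy, OpenCV 4.12 (cv2) and the standard library are available. Lean on these libraries where they do the work, as an engineer would, in place of code of your own. Each camera call takes 0.05 s, during which the arm holds its last target. There are 200 camera calls.

### The job

Put every short stone point that stands on the black mat into the polishing barrel. Then seat the tapered lid fully home in the barrel's mouth with its wings between the keys on the rim, rock it about five degrees in its seat to check that it has not wedged, and leave it home and level. Take the two-pin spanner, put both pins right down in the holes of the lock ring before you turn it, turn the ring clockwise as far as it goes with both pins in, and stand the spanner back in its wooden block; leave everything else where it is.

Things in the scene. Friction and masses are not known exactly. Their poses are not given: they have to be found in the camera images.
- barrel: polishing barrel, fixed: upright steel cylinder on a round grey foot (170 mm). Origin: centre of the foot, on the table; z up. Bore 120 mm wide from z = 12.5 (rubber floor) to 98 mm, throat 82 mm wide at z = 107 to 110, then the lid's conical seat, widening to 96 mm at the rim, z = 130 mm. At x = +-52.5 mm the rim has pairs of 9 mm high keys, a 36 mm gap about the x axis for each wing of the lid
- inside (a point): centre of the barrel's inner floor, z = 12.5 mm in the barrel
- seat (a point): point on the barrel's axis, 108 mm above the table, where the lid's origin lies (within 1 to 2 mm) when the lid is home; axes as the barrel's
- lock_ring (a joint): angle of the dark steel ring round the rim (114 mm inside, 156 outside, flat top at z = 151 mm). 0 = open, 1.15 = its stop, locked; grows clockwise seen from above, takes about 0.15 N m, stays where left. Two inner tabs (30 mm wide, 96 mm between their ends, undersides at z = 144 mm), 90 degrees from the pin holes, let the lid's wings pass when open (up to 0.15) and come over them when turned
- ring_hole_0 (a point): centre of the mouth, in the top face, of one pin hole of the lock ring: 14 mm wide, 19 mm deep, 67.5 mm from the barrel's axis; x axis points from that axis to this hole, z up. With the ring at 0 it lies 15 degrees clockwise of the barrel's x axis
- ring_hole_1 (a point): the same for the opposite pin hole, 135 mm away (its axes are parallel to those of the first)
- lid: lid, stands on the table: black rubber taper plug (81 mm wide at the foot, 94 mm at 18 mm height), steel cover with two wings along x (108 mm tip to tip, 28 mm wide, 24.5 to 31 mm height), black bar grip 46 mm along x, 18 mm thick along y, from 30.5 to 64.5 mm height. Origin: centre of the plug's foot, z up. 0.25 kg. Fits either way round, wings along the barrel's x axis
- spanner: two-pin bridge spanner, stands in its block. Origin midway between the pin tips, z up. Two legs (15 mm square) end in pins 8 mm wide, 13 mm long, 135 mm apart along x; leg shoulders at 13 mm height rest on the ring when fully engaged; bridge from 45 to 58 mm (clears the lid's grip); black grip 50 mm along x, 16 mm thick along y, from 58 to 102 mm height. 0.3 kg
- pin_0 (a point): centre of one pin's tip, at x = +67.5 mm of the spanner
- pin_1 (a point): centre of the other pin's tip, at x = -67.5 mm
- spanner_block: wooden block 174 x 44 x 20 mm, fixed, origin at the centre of its underside, with two holes along x that take the spanner's pins (either way round); parked, the spanner's shoulders rest on its top
- block_hole_0 (a point): centre of the mouth of one hole of the block (14 mm wide, 16 mm deep), at x = +67.5 mm, z = 20 mm of the block
- block_hole_1 (a point): the same for the other hole, at x = -67.5 mm
- mat: black rubber mat 200 x 170 x 3 mm, fixed; origin at the centre of its underside
- stone_a: a polished stone point, about 29 x 27 x 60 mm, tapering to a tip; origin at the middle of its sawn foot, z along it to the tip. It stands on its foot on the mat (lies down if it has been knocked over); grasp it across the column. Starts absent in some runs
- stone_b: a polished stone point, about 29 x 27 x 60 mm, tapering to a tip; origin at the middle of its sawn foot, z along it to the tip. It stands on its foot on the mat (lies down if it has been knocked over); grasp it across the column. Starts absent in some runs
- stone_c: a polished stone point, about 29 x 27 x 60 mm, tapering to a tip; origin at the middle of its sawn foot, z along it to the tip. It stands on its foot on the mat (lies down if it has been knocked over); grasp it across the column. Starts absent in some runs
- stone_d: a polished stone point, about 29 x 27 x 60 mm, tapering to a tip; origin at the middle of its sawn foot, z along it to the tip. It stands on its foot on the mat (lies down if it has been knocked over); grasp it across the column. Starts absent in some runs
- jar: glass jar of chips with a yellow lid, 88 mm wide, 124 mm tall; not part of the job
- tape: roll of tape lying flat, 103 mm wide, 25 mm tall; not part of the job
- magnifier: folding loupe, 78 x 31 x 14 mm; not part of the job
Not all that is in view belongs to the job. What is shaped like the stone_c but pink, purple or turquoise is not meant.

How it is judged:
By the outcome, as a careful person would: the job done as asked, in the order asked, and still so for the second after the job is handed in, with the robot touching nothing.
Of stone_a, stone_b, stone_c, stone_d only 2 to 4 are there at a start; the rules pass over those that are not, and their reading is None.
At some moment in a run one of stone_a, stone_b, stone_c, stone_d may be knocked a few centimetres aside while the robot is not near it.
Once in a run the grip may slacken for a moment while it holds something.
It also fails if it takes over 210 s, if anything falls off the work surface, if the arm or the gripper's body presses on something with over 40 N, if the wrist force passes 120 N, or if a joint passes its speed limit or range.

## Working session

There is one attempt and no reset: what is moved stays moved. The work goes in short steps, each a Python script; the robot and the scene stay as the last script left them, time stands still between calls to the robot, and variables do not carry over. Pictures are saved under pics/ and viewed, about 12 in all and at most 16, crops included, and the job is handed in when it is done.

```bash
ls; mkdir -p pics
cat > h.py <<'E'
import numpy as np, cv2
from bench import *
def save(n,f): cv2.imwrite('pics/'+n+'.png',f)
def pts(im):
    """world xyz for each pixel from depth"""
    d=im['depth']; K=np.array(im['camera_matrix']); h,w=d.shape
    u,v=np.meshgrid(np.arange(w),np.arange(h))
    s=slopes(im,np.stack([u,v],-1).reshape(-1,2)).reshape(h,w,2)
    c=np.stack([s[...,0]*d,-s[...,1]*d,-d,np.ones_like(d)],-1)
    return (c@np.linalg.inv(np.array(im['view'])).T)[...,:3]
def slopes(im,uv):
    K=np.array(im['camera_matrix']); uv=np.asarray(uv,float)
    x=np.stack([(uv[:,0]-K[0,2])/K[0,0],(uv[:,1]-K[1,2])/K[1,1]],-1)
    y=x.copy()
    for _ in range(15): y=x/(1+im['k1']*(y**2).sum(-1,keepdims=True))
    return y
def ray(im,uv,z):
    s=slopes(im,np.atleast_2d(uv)); T=np.linalg.inv(np.array(im['view']))
    d=np.stack([s[:,0],-s[:,1],-np.ones(len(s))],-1)@T[:3,:3].T
    o=T[:3,3]; return o+d*((z-o[2])/d[:,2])[:,None]
def q(yaw):
    """tool down; jaw (tool y) axis direction at angle yaw from world x"""
    a=yaw-np.pi/2  # R=Rz(a')*Rx(pi): y tool = Rz(a')*(0,-1,0)
    a=yaw+np.pi/2
    return np.array([0,np.cos(a/2),np.sin(a/2),0])
E
python3 - <<'E'
from h import *
for n in ('scene','top'):
    im=get_image(n); save(n+'0',im['frame']); P=pts(im)
    print(n,np.linalg.inv(im['view'])[:3,3],im['k1'],np.array(im['camera_matrix'])[0,0])
    np.savez(n+'0.npz',**{k:np.array(im[k]) for k in im})
s=state();print(s)
E
```

```text
pics
scene [1.14320754 0.64246561 1.16388615] 0.025274164721127246 480.8952815763921
top [0.39832013 0.0483515  1.44891344] -0.11540231922152931 424.3685631170926
{'time': 0.1, 'joint_pos': array([-1.40268210e+00,  9.17752571e-02,  1.23172586e+00, -6.23142220e-06,
        1.81978930e+00, -5.67295603e-02]), 'dq': array([-0.00057647, -0.00169167, -0.00302495,  0.00048651,  0.0005922 ,
        0.00101975]), 'joint_torque': array([ 2.83038840e-03, -4.47856808e+01, -4.07567096e+01,  7.00864010e-02,
        2.84577068e-02, -1.14333545e-04]), 'ee_pos': array([ 0.13371137, -0.58466625,  0.22964728]), 'ee_rot': array([-8.47397306e-04,  9.93687040e-01,  1.12184432e-01, -5.02673529e-05]), 'ft_force': array([-0.12988167, -0.08191687,  0.62152804]), 'moment': array([-0.01376221,  0.05077605,  0.03106717]), 'finger_gap': 0.08771620922240274}
```

View pics/scene0.png

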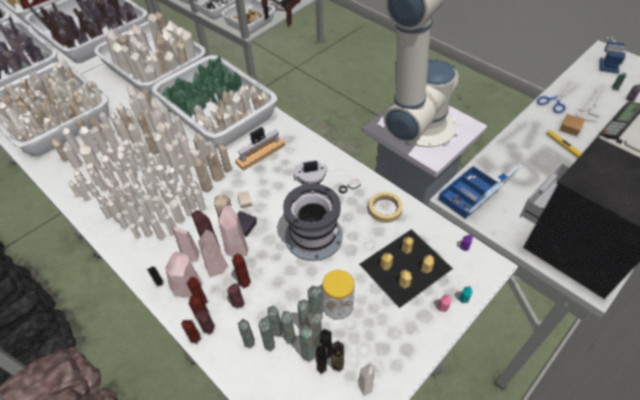

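View pics/top0.png

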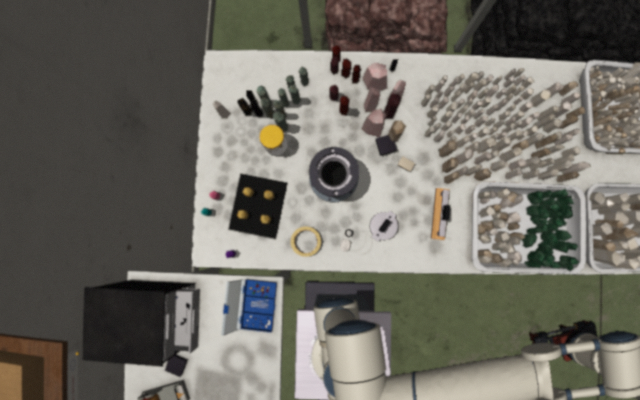

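Four amber stones stand on the mat, at top pixels (249,191), (268,194), (243,214) and (266,219). The look-alikes are pink (215,195), turquoise (207,212) and purple (232,254), all off the mat. The barrel is at (334,174), the lid at (383,226), and the spanner in its block at (440,213).

Run:
```python
from h import *
for n in ('top','scene'):
    z=np.load(n+'0.npz'); im={k:z[k] for k in z}; P=pts(im); hsv=cv2.cvtColor(im['frame'],cv2.COLOR_BGR2HSV)
    R=lambda a,b:cv2.inRange(hsv,np.array(a),np.array(b))
    def comps(m,minA=25):
        k,l,s,c=cv2.connectedComponentsWithStats(m)
        return [(l==i) for i in range(1,k) if s[i,4]>=minA]
    print(n)
    X,Y,Z=P[...,0],P[...,1],P[...,2]
    ok=im['depth']>0
    amber=R((12,110,90),(28,255,255))
    for m in comps(amber):
        g=m&ok&(X>.25)&(X<.9)
        if g.sum()<15: continue
        p=P[g]; hi=p[p[:,2]>np.percentile(p[:,2],60)]
        print(' amber',np.argwhere(m).mean(0)[::-1].round(),m.sum(),'med',np.median(p,0).round(4),'zr',np.percentile(p[:,2],[2,98]).round(4),'hi',hi.mean(0).round(4))
    # barrel ring top
    if n=='top':c0=(334,174);w=40
    else:c0=(312,215);w=50
    win=np.zeros(ok.shape,bool);win[c0[1]-w:c0[1]+w,c0[0]-w:c0[0]+w]=1
    g=win&ok&(abs(Z-.151)<.004); p=P[g][:,:2].astype(np.float32)
    h=cv2.convexHull(p); print(' ring',g.sum(),cv2.minEnclosingCircle(h),cv2.fitEllipse(h))
    # height slices in lid, spanner regions
    c1,c2=((383,226),(440,213)) if n=='top' else ((312,172),(262,148))
    for nm,c,(a,b) in (('lid',c1,(22,22)),('span',c2,(18,30)) if n=='top' else ('span',c2,(30,25))):
        pass
    for nm,c,rng in (('cover',c1,(.024,.036)),('lidgrip',c1,(.056,.07)),('block',c2,(.014,.025)),('bridge',c2,(.054,.07)),('sgrip',c2,(.09,.12))):
        win=np.zeros(ok.shape,bool);win[c[1]-32:c[1]+32,c[0]-28:c[0]+28]=1
        g=win&ok&(Z>rng[0])&(Z<rng[1]); p=P[g]
        if g.sum()<6: print(nm,g.sum());continue
        r=cv2.minAreaRect(p[:,:2].astype(np.float32)); print(' ',nm,g.sum(),p.mean(0).round(4),np.round(r[0],4),np.round(r[1],4),round(r[2],1))
```

```text
top
 amber [271. 136.] 466 med [0.7168 0.2485 0.125 ] zr [0.1081 0.1307] hi [0.7165 0.2473 0.1278]
 amber [247. 191.] 56 med [0.5448 0.3351 0.052 ] zr [0.0013 0.0636] hi [0.5454 0.3325 0.0583]
 amber [437. 214.] 311 med [ 0.4852 -0.3053  0.0208] zr [0.0149 0.0263] hi [ 0.4866 -0.3053  0.0239]
 amber [268. 194.] 57 med [0.5363 0.2641 0.0518] zr [0.0032 0.0645] hi [0.5357 0.2664 0.0583]
 amber [241. 214.] 60 med [0.4686 0.3515 0.0501] zr [0.0022 0.0633] hi [0.4657 0.3489 0.0565]
 amber [264. 219.] 60 med [0.4543 0.2732 0.0514] zr [0.0022 0.065 ] hi [0.455  0.2741 0.058 ]
 ring 821 ((0.6031661629676819, 0.04731645807623863), 0.07838393747806549) ((0.6032059192657471, 0.047419577836990356), (0.1542939990758896, 0.155400812625885), 79.28478240966797)
  cover 539 [ 0.4411 -0.1223  0.0307] [ 0.4413 -0.1236] [0.0922 0.0927] 14.9
  lidgrip 79 [ 0.4417 -0.1233  0.064 ] [ 0.4414 -0.1235] [0.0183 0.0467] 56.8
  block 349 [ 0.4877 -0.3081  0.0203] [ 0.5011 -0.3186] [0.0497 0.198 ] 83.2
  bridge 212 [ 0.4891 -0.3157  0.0643] [ 0.5039 -0.3201] [0.0261 0.1829] 82.3
  sgrip 103 [ 0.4858 -0.3156  0.10
[... 493 characters left out ...]
8  0.1297] hi [0.7203 0.2517 0.1273]
 amber [405. 277.] 129 med [0.5523 0.3386 0.0466] zr [0.0056 0.0621] hi [0.5501 0.3359 0.0553]
 ring 1014 ((0.6032758951187134, 0.04846026375889778), 0.08028654754161835) ((0.6041689515113831, 0.04799281433224678), (0.1543162316083908, 0.1590508073568344), 137.25738525390625)
  cover 387 [ 0.4498 -0.1151  0.0314] [ 0.443  -0.1232] [0.0952 0.0919] 10.7
  lidgrip 82 [ 0.4448 -0.1215  0.064 ] [ 0.4437 -0.1219] [0.0205 0.0451] 56.0
  block 513 [ 0.4857 -0.3271  0.0207] [ 0.4622 -0.363 ] [0.149  0.2196] 84.3
  bridge 289 [ 0.4834 -0.3371  0.0623] [ 0.482  -0.3912] [0.1745 0.1548] 84.8
  sgrip 118 [ 0.4908 -0.313   0.1046] [ 0.4896 -0.3151] [0.0218 0.0515] 85.5
```

Run:
```python
from h import *
a=cv2.imread('pics/top0.png');b=cv2.imread('pics/scene0.png')
A=cv2.resize(a[140:260,195:455],None,fx=3,fy=3,interpolation=3)
save('crop1',A)
```

```text
(no output)
```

View pics/crop1.png

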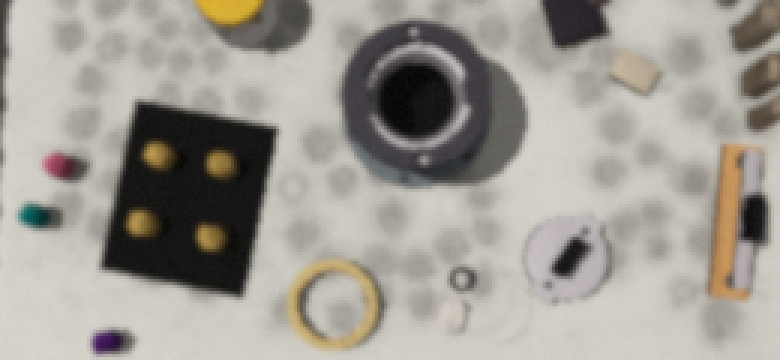

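```bash
cat >> h.py <<'E'
BAR=np.array([0.6035,0.0476])
def comps(m,minA=25):
    k,l,s,c=cv2.connectedComponentsWithStats(m)
    return [(l==i) for i in range(1,k) if s[i,4]>=minA]
def stones():
    """average of both views' top parts; list of (x,y,ztop)"""
    out=[]
    for n in ('top','scene'):
        im=get_image(n); P=pts(im); hsv=cv2.cvtColor(im['frame'],cv2.COLOR_BGR2HSV); L=[]
        for m in comps(cv2.inRange(hsv,np.array((12,110,90)),np.array((28,255,255)))):
            p=P[m&(im['depth']>0)]
            if len(p)<15: continue
            c=np.median(p,0)
            if not(.35<c[0]<.65 and .15<c[1]<.45 and c[2]<.08): continue
            if m.sum()>300: continue
            hi=p[p[:,2]>np.percentile(p[:,2],60)].mean(0); top=np.percentile(p[:,2],97)
            L.append((*hi[:2],top))
        out.append(L)
    A,B=out; res=[]
    for a in A:
        for b in B:
            if np.hypot(a[0]-b[0],a[1]-b[1])<.02: res.append((np.array(a)+b)/2)
    return res,A,B
def seg(c,yaw,p,h=.055):
    u=np.array([np.cos(yaw),np.sin(yaw)]); d=p-c; t=np.clip(d@u,-h,h); return np.linalg.norm(d-t*u)
def bestq(pos,yaw):
    """of the two equal grasps, the one with last joint nearest mid"""
    c=[(abs(j[5]),y) for y in (yaw,yaw+np.pi) for j in [inverse_kinematics(pos,q(y))] if j is not None]
    return q(min(c)[1])
def gap(): return state()['finger_gap']
def pick_place(s,others,off):
    c=s[:2]; ys=np.linspace(0,np.pi,36,endpoint=False)
    sc=[min([seg(c,y,o[:2]) for o in others] or [1]) for y in ys]
    good=[y for y,v in zip(ys,sc) if v>=min(.045,max(sc)-1e-6)]
    pref=np.arctan2(c[1],c[0])+np.pi/2
    yaw=min(good,key=lambda y:abs(np.sin(y-pref)))
    Q=bestq([*c,.15],yaw); print('pick',c.round(4),'yaw',round(np.degrees(yaw)),'clear',round(max(sc),3))
    move_to([*c,.20],Q); move_l([*c,.026],.15); close(); g=gap(); print(' gap',g)
    if g<.015: gripper_open(); move_l([*c,.2],.2); return False
    move_l([*c,.26],.2)
    if gap()<.015: print(' slipped',gap()); return False
    t=BAR+off; Q2=bestq([*t,.2],yaw); move_to([*t,.26],Q2); print(' at barrel gap',gap())
    if gap()<.015: return False
    move_l([*t,.172],.15); hold(.2); gripper_open(); move_l([*t,.26],.2); return True
E
cat > run1.py <<'E'
from h import *
import sys
n=int(sys.argv[1]); offs=[(.012,.012),(-.012,-.012),(.012,-.012),(-.012,.012)]
for i in range(n):
    r,A,B=stones(); print('seen',len(A),len(B),[x.round(3).tolist() for x in r])
    if not r: break
    # farthest from the arm path irrelevant: take the one with best clearance first
    dec=[np.array(d) for d in [(.53,.43),(.47,.45)]]
    s=min(r,key=lambda a:-a[1]); o=[x for x in r if x is not s]+dec
    print(pick_place(s,o,np.array(offs[(i+int(sys.argv[2]))%4])), state()['time'], np.round(state()['ft_force'],1))
E
python3 run1.py 1 0
python3 - <<'E'
from h import *
im=get_image('wrist'); save('w1',im['frame']); T=np.linalg.inv(im['view']); print(T.round(3), state()['ee_pos'])
E
```

```text
seen 4 4 [[0.548, 0.334, 0.062], [0.538, 0.267, 0.062], [0.468, 0.35, 0.061], [0.458, 0.275, 0.062]]
pick [0.4683 0.3502] yaw 125 clear 0.054
 gap 0.02573130182895796
 at barrel gap 0.025103281568236283
True 11.075 [ 0.   0.  -0.5]
[[ 0.574  0.78   0.249  0.685]
 [-0.819  0.548  0.173  0.109]
 [-0.001 -0.303  0.953  0.414]
 [ 0.     0.     0.     1.   ]] [0.61513461 0.05957762 0.25794066]
```

View pics/w1.png

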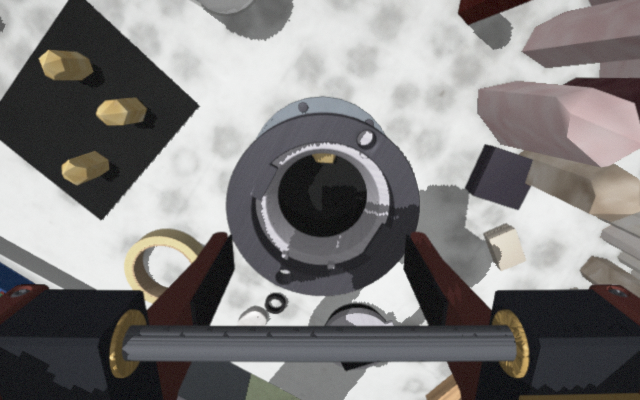

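The stone is in the barrel, seen at (322,157), and the ring holes show at about (367,138) and (285,275). I'll do the other three.

```bash
python3 run1.py 3 1
python3 - <<'E'
from h import *
r,A,B=stones(); print('left',len(A),len(B))
# look straight down over barrel, from further
p=[BAR[0],BAR[1],.30]; Q=bestq(p,np.pi/2)
T=np.linalg.inv(get_image('wrist')['view']); print(T[:3,3]-state()['ee_pos'])
im=get_image('wrist'); np.savez('w2.npz',**{k:np.array(im[k]) for k in im}); f=im['frame']; save('w2',f)
im=get_image('top');save('top1c',cv2.resize(im['frame'][130:260,190:470],None,fx=2.8,fy=2.8,interpolation=3))
print(state()['time'],state()['joint_pos'].round(2))
E
```

```text
seen 3 3 [[0.548, 0.335, 0.061], [0.538, 0.267, 0.061], [0.458, 0.275, 0.06]]
pick [0.5482 0.3347] yaw 125 clear 0.068
 gap 0.0003386020048948339
False 17.3833 [ 1.2 -0.7 -0.2]
seen 2 2 [[0.458, 0.274, 0.063]]
pick [0.4584 0.2741] yaw 120 clear 0.169
 gap 0.025430017318542966
 at barrel gap 0.025321037610143315
True 25.2833 [-0.5  0.2 -0.6]
seen 1 1 [[0.533, 0.268, 0.059]]
pick [0.5335 0.2681] yaw 115 clear 0.162
 gap 0.04907368856391654
 slipped 0.00043235234196708784
False 29.8333 [ 0.7 -0.2 -0.8]
left 2 2
[0.07694193 0.03688336 0.15397462]
30.0833 [ 0.41  0.09  1.18 -0.    1.87  1.54]
```

View pics/w2.png

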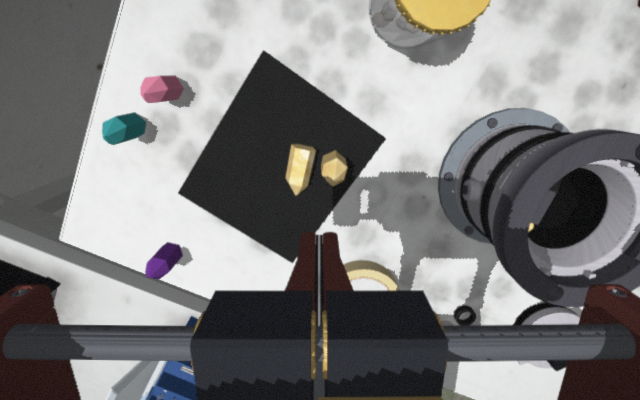

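One stone was knocked aside and now lies at (300,168), right beside the standing one at (333,168). That grasp took both and lost them. I'll measure both from here.

Run:
```python
from h import *
z=np.load('w2.npz'); im={k:z[k] for k in z}; P=pts(im); hsv=cv2.cvtColor(im['frame'],cv2.COLOR_BGR2HSV)
m=cv2.inRange(hsv,np.array((10,60,90)),np.array((30,255,255)))
m[:140]=0;m[200:]=0;m[:,:270]=0;m[:,360:]=0
for c in comps(m):
    p=P[c]; r=cv2.minAreaRect(np.argwhere(c)[:,::-1].astype(np.float32))
    box=cv2.boxPoints(r)
    print(r,c.sum(),'z',np.percentile(p[:,2],[5,50,95]).round(4),p.mean(0).round(4))
    w=ray(im,box,.017); print(w.round(4).tolist())
    rw=cv2.minAreaRect(p[:,:2].astype(np.float32));print(rw)
    hi=p[p[:,2]>np.percentile(p[:,2],60)];print('hi',hi.mean(0))
```

```text
((298.3461608886719, 169.76922607421875), (25.298980712890625, 50.79408264160156), 11.309932708740234) 1015 z [0.0114 0.0266 0.0295] [0.5141 0.2853 0.0249]
[[0.4759, 0.2919, 0.017], [0.5352, 0.305, 0.017], [0.5419, 0.2771, 0.017], [0.4827, 0.2627, 0.017]]
((0.5424219369888306, 0.2924385964870453), (0.13727064430713654, 0.029488375410437584), 13.858355522155762)
hi [0.51536904 0.2860023  0.03158182]
((333.2786560058594, 166.93441772460938), (31.497074127197266, 27.91204071044922), 50.19443130493164) 690 z [0.0079 0.049  0.0597] [0.535  0.2528 0.0444]
[[0.523, 0.2725, 0.017], [0.5522, 0.2591, 0.017], [0.5366, 0.2256, 0.017], [0.5065, 0.2387, 0.017]]
((0.5592139959335327, 0.2763635814189911), (0.1128535121679306, 0.028983578085899353), 43.60215377807617)
hi [0.5306913  0.25053709 0.05827663]
```

Run:
```python
from h import *
gripper_open()
c=np.array([.534,.251]); yaw=np.radians(13.5)
def go(c,yaw,z,off):
    Q=bestq([*c,.15],yaw); move_to([*c,.2],Q); move_l([*c,z],.12); close(); print('gap',gap()); move_l([*c,.26],.2); print(gap())
    if gap()<.015: return
    t=BAR+off; Q=bestq([*t,.2],yaw); move_to([*t,.26],Q); print(gap())
    if gap()<.015: return
    move_l([*t,.172],.12); hold(.2); gripper_open(); move_l([*t,.26],.2)
go(c,yaw,.026,np.array((.012,-.012)))
# view mat from near
p=[.46,.26,.26]; move_to(p,bestq(p,np.radians(105)))
im=get_image('wrist'); save('w3',im['frame']); P=pts(im); hsv=cv2.cvtColor(im['frame'],cv2.COLOR_BGR2HSV)
for m in comps(cv2.inRange(hsv,np.array((10,60,90)),np.array((30,255,255))),150):
    p=P[m]; k=p[(p[:,2]>.012)]
    if len(k)>50: print(np.argwhere(m).mean(0)[::-1],m.sum(),np.median(p,0).round(4),np.percentile(p[:,2],[5,95]).round(4),cv2.minAreaRect(k[:,:2].astype(np.float32)))
print(state()['time'])
```

```text
gap 0.028689490116263774
0.028577047497354555
0.02918847874305256
[224.23227247  55.17671692] 3582 [0.3767 0.1368 0.0246] [0.018 0.026] ((0.37349575757980347, 0.15439793467521667), (0.09972020238637924, 0.13882647454738617), 31.136211395263672)
[326.84493042 201.9333996 ] 1006 [0.5083 0.2827 0.0256] [0.0115 0.0294] ((0.4569934904575348, 0.2701863944530487), (0.16393470764160156, 0.027814676985144615), 14.715277671813965)
[ 89.47138965 260.74386921] 367 [0.6408 0.0338 0.0516] [0.0369 0.0592] ((0.524404764175415, 0.13629518449306488), (0.0425720140337944, 0.3520733714103699), 47.47504806518555)
[523.31004367 351.02183406] 229 [0.4226 0.2975 0.3518] [0.3479 0.3532] ((0.423932820558548, 0.29791170358657837), (0.011638401076197624, 0.0022428417578339577), 12.371042251586914)
[113.8111588  352.05579399] 233 [0.4458 0.2107 0.3519] [0.348 0.353] ((0.41580730676651, 0.22260700166225433), (0.0069745127111673355, 0.07844655960798264), 69.52705383300781)
[249.556857  384.6681308] 2049 [0.6943 0.2469 0.1239] [0.115  0.1252] ((0.5543910264968872, 0.2261410355567932), (0.340060293674469, 0.07962249964475632), 8.760009765625)
41.3083
```

View pics/w3.png

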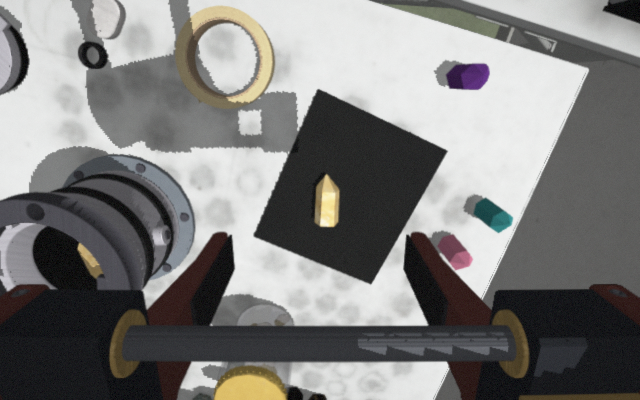

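One stone lies alone at (327,202), and the rest are in the barrel.

Run:
```python
from h import *
c=np.array([.513,.2845]); yaw=np.radians(104)
Q=bestq([*c,.15],yaw); move_to([*c,.2],Q); move_l([*c,.013],.12); close(); print('gap',gap()); move_l([*c,.26],.2); print(gap())
t=BAR; Q=bestq([*t,.2],yaw); move_to([*t,.26],Q); print(gap())
if gap()>.015: move_l([*t,.170],.12); hold(.2); gripper_open(); move_l([*t,.26],.2)
else: gripper_open()
# barrel look: put camera above barrel
p=np.array([BAR[0]-.085,BAR[1],.33]); 
move_to(p,q(np.pi/2) if inverse_kinematics(p,q(np.pi/2)) is not None else bestq(p,np.pi/2))
im=get_image('wrist'); save('w4',im['frame']); np.savez('w4.npz',**{k:np.array(im[k]) for k in im})
T=np.linalg.inv(im['view']); print(T.round(3)); r,A,B=stones(); print('left',len(A),len(B)); print(state()['time'])
```

```text
gap 0.02686508574807671
0.0267362472290967
0.026661667179454503
[[-0.    -0.953 -0.302  0.436]
 [ 1.    -0.    -0.001  0.049]
 [ 0.001 -0.302  0.953  0.484]
 [ 0.     0.     0.     1.   ]]
left 0 0
53.45
```

View pics/w4.png

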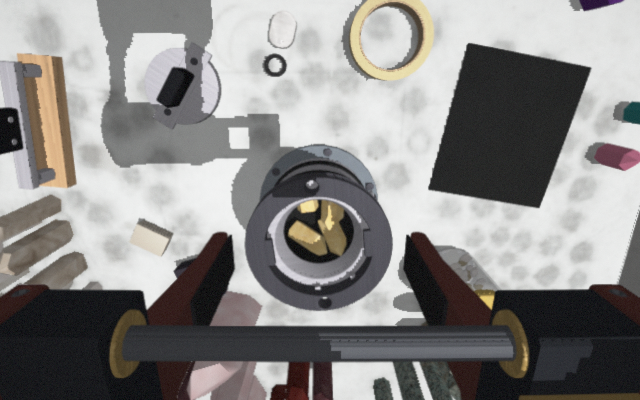

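All four stones are in the barrel and the mat is empty. The ring holes are at (312,185) and (325,302). Now the ring, hole and lid geometry.

Run:
```python
from h import *
z=np.load('w4.npz'); im={k:z[k] for k in z}; P=pts(im); h,w=P.shape[:2]
uu,vv=np.meshgrid(np.arange(w),np.arange(h)); W=ray(im,np.stack([uu,vv],-1).reshape(-1,2),.151).reshape(h,w,3)
near=np.hypot(W[...,0]-BAR[0],W[...,1]-BAR[1])<.09
g=near&(abs(P[...,2]-.151)<.004); p=W[g][:,:2].astype(np.float32); hull=cv2.convexHull(p); 
print('ring',cv2.minEnclosingCircle(hull),cv2.fitEllipse(hull),'z',np.median(P[g][:,2]))
c=np.array(cv2.fitEllipse(hull)[0])
r=np.hypot(W[...,0]-c[0],W[...,1]-c[1])
hm=((r>.058)&(r<.077)&(P[...,2]<.1475)).astype(np.uint8)
for m in comps(hm,12): 
    a=W[m].mean(0); d=a[:2]-c; print('hole',np.argwhere(m).mean(0)[::-1],m.sum(),a.round(4),np.hypot(*d).round(4),np.degrees(np.arctan2(d[1],d[0])).round(2))
# angular profile: tabs at z~.148 (ring inner tabs r~.052), keys
ang=np.degrees(np.arctan2(W[...,1]-c[1],W[...,0]-c[0]))
tab=((r>.0495)&(r<.0545)&(abs(P[...,2]-.1495)<.004))
for m in comps(tab.astype(np.uint8),8): 
    a=W[m].mean(0)[:2]-c; print('tab',m.sum(),np.degrees(np.arctan2(a[1],a[0])).round(1))
W2=ray(im,np.stack([uu,vv],-1).reshape(-1,2),.139).reshape(h,w,3)
r2=np.hypot(P[...,0]-c[0],P[...,1]-c[1]); k=(abs(P[...,2]-.139)<.003)&(r2>.046)&(r2<.058)
for m in comps(k.astype(np.uint8),6):
    aa=np.degrees(np.arctan2(P[m][:,1]-c[1],P[m][:,0]-c[0])); print('key',m.sum(),aa.min().round(1),aa.max().round(1),np.median(aa).round(1))
# lid
L=np.hypot(P[...,0]-.442,P[...,1]+.123)<.062
for lo,hi in((.060,.068),(.027,.034)):
    g=L&(P[...,2]>lo)&(P[...,2]<hi); p=P[g][:,:2].astype(np.float32); print('lid',lo,g.sum(),p.mean(0),cv2.minAreaRect(p),cv2.fitEllipse(cv2.convexHull(p)),np.median(P[g][:,2]))
g=L&(P[...,2]>.027)&(P[...,2]<.034);rr=np.hypot(P[...,0]-.442,P[...,1]+.1235);g&=rr>.049
print(sorted(np.degrees(np.arctan2(P[g][:,1]+.1235,P[g][:,0]-.442)).round().tolist()))
f=im['frame']; save('w4c',np.hstack([cv2.resize(f[130:330,220:420],None,fx=2,fy=2,interpolation=3),cv2.resize(f[30:170,110:250],(400,400),interpolation=3)]))
```

```text
ring ((0.6020077466964722, 0.04875149950385094), 0.07766122370958328) ((0.6021681427955627, 0.048790447413921356), (0.15464003384113312, 0.15472406148910522), 3.7263636589050293) z 0.15023960175701837
hole [311.18571429 186.89285714] 140 [0.5358 0.0419 0.151 ] 0.0668 -174.09
hole [324.46875    301.42708333] 96 [0.6682 0.0558 0.151 ] 0.0664 6.06
tab 126 96.5
tab 124 -84.9
key 6 -138.3 -134.5 -137.0
key 128 15.9 73.7 42.5
key 168 -62.3 14.6 -19.6
lid 0.06 665 [ 0.44126216 -0.12082122] ((0.44180405139923096, -0.12173059582710266), (0.01841961033642292, 0.04610741138458252), 56.93882751464844) ((0.44152382016181946, -0.12166956812143326), (0.022382233291864395, 0.05496815964579582), 56.142234802246094) 0.06436678135985352
lid 0.027 3792 [ 0.4408135  -0.11845606] ((0.4420541822910309, -0.12168685346841812), (0.0918027013540268, 0.09535364806652069), 12.835478782653809) ((0.4420710802078247, -0.12105783820152283), (0.08963324129581451, 0.10897554457187653), 54.71071243286133) 0.03090562327015145
[-48.0, -47.0, -47.0, -46.0, -46.0, -46.0, -46.0, -45.0, -45.0, -44.0, -44.0, -44.0, -43.0, -43
[... 773 characters left out ...]
 137.0, 137.0, 137.0, 137.0, 138.0, 138.0, 138.0, 138.0, 138.0, 139.0, 139.0, 139.0, 139.0, 139.0, 140.0, 140.0, 140.0, 140.0, 141.0, 141.0, 141.0, 141.0, 141.0, 141.0, 141.0, 142.0, 142.0, 143.0, 143.0, 143.0, 143.0, 143.0, 144.0, 144.0, 144.0, 144.0, 145.0, 145.0, 145.0, 145.0, 145.0, 146.0, 146.0, 146.0, 146.0, 147.0, 147.0, 147.0, 147.0, 148.0, 148.0, 148.0, 148.0, 149.0, 149.0, 150.0, 150.0, 150.0, 150.0, 150.0, 151.0, 151.0, 151.0, 152.0, 152.0, 152.0, 152.0, 153.0, 153.0, 153.0, 153.0, 153.0, 154.0, 154.0, 154.0, 155.0, 155.0, 155.0, 155.0, 155.0, 155.0, 156.0, 156.0, 156.0, 157.0, 157.0, 157.0, 157.0, 157.0, 157.0, 158.0, 158.0, 158.0, 158.0, 159.0, 159.0, 159.0, 160.0, 160.0, 160.0]
```

View pics/w4c.png

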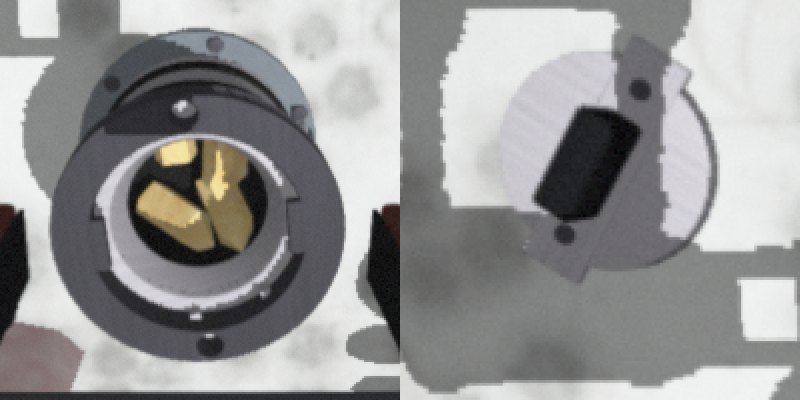

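The holes give the ring line at 6.0°, so the barrel's x axis is at about 21°, and the key ends agree at about 23°. The lid's x axis is at -33°. Next I pick up the lid and check its pose in the hand.

```bash
cat >> h.py <<'E'
from scipy.spatial.transform import Rotation as Ro
C=np.array([.6026,.0484]); BX=np.radians(21.3); SPIN=None
def cover(tag=None):
    """plane of the lid's cover from wrist depth: tilt deg, normal, height at grip axis (relative to TCP and world)"""
    im=get_image('wrist'); P=pts(im); e=state()['ee_pos']
    if tag: save(tag,im['frame'])
    R=Ro.from_quat(np.roll(state()['ee_rot'],-1)); L=R.inv().apply((P-e).reshape(-1,3)).reshape(P.shape)
    g=(np.hypot(L[...,0],L[...,1])<.056)&(abs(L[...,2]-.012)<.012)&(im['depth']>0)
    p=P[g]; 
    for _ in range(4):
        c=p.mean(0); n=np.linalg.svd(p-c,full_matrices=False)[2][2]; n*=np.sign(n[2]); d=(p-c)@n; p=p[abs(d)<max(2*d.std()*.8,.0008)]
    z=c[2]-((e[:2]-c[:2])@n[:2])/n[2]
    print('cover n',len(p),'tilt',np.degrees(np.arccos(n[2])).round(2),n.round(3),'z',z.round(4),'below tcp',(e[2]-z).round(4)); return im,P,g
def st(): s=state(); return 't%.1f gap %.4f pos %s F %s M %s'%(s['time'],s['finger_gap'],s['ee_pos'].round(4),np.round(s['ft_force'],1),np.round(s['moment'],2))
E
python3 - <<'E'
from h import *
c=np.array([.4422,-.1222]); yaw=np.radians(56.7)
Q=bestq([*c,.15],yaw); move_to([*c,.16],Q); move_l([*c,.043],.1); print(st()); close(); print(st())
move_l([*c,.27],.15); print(st())
y=BX+np.pi/2; Q=bestq([*C,.2],y); move_to([*C,.27],Q); print(st())
im,P,g=cover('w5')
e=state()['ee_pos']; gg=g&(abs(P[...,2]-(e[2]-.0125))<.004); rr=np.hypot(P[...,0]-e[0],P[...,1]-e[1])
k=gg&(rr>.0485); a=np.degrees(np.arctan2(P[k][:,1]-e[1],P[k][:,0]-e[0])); print('wing ang',k.sum(),np.histogram(a,bins=np.arange(-180,181,20)))
a2=cv2.minAreaRect(P[gg][:,:2].astype(np.float32)); print(a2)
E
```

```text
t55.8 gap 0.0878 pos [ 0.4427 -0.1224  0.0439] F [-0.  -0.4  0.2] M [ 0.06 -0.14 -0.05]
t56.8 gap 0.0178 pos [ 0.4421 -0.1224  0.043 ] F [ 0.2 -1.7  0.1] M [-0.26 -0.01  0.02]
t58.5 gap 0.0175 pos [ 0.442  -0.1221  0.269 ] F [-0.1 -0.7 -3.8] M [-0.06 -0.11 -0.03]
t60.7 gap 0.0178 pos [0.6025 0.0482 0.27  ] F [ 0.8 -0.  -2.7] M [ 0.   -0.03 -0.04]
cover n 10771 tilt 0.39 [-0.006 -0.004  1.   ] z 0.2579 below tcp 0.0122
wing ang 921 (array([  3,   2,   0,   0,   0,   0,   0,   0,   0, 381, 535,   0,   0,
         0,   0,   0,   0,   0]), array([-180, -160, -140, -120, -100,  -80,  -60,  -40,  -20,    0,   20,
         40,   60,   80,  100,  120,  140,  160,  180]))
((0.6050349473953247, 0.04948118329048157), (0.09120989590883255, 0.09251634031534195), 68.19986724853516)
```

View pics/w5.png

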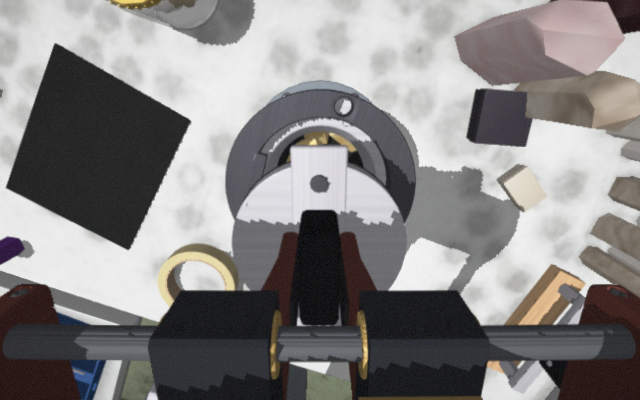

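The lid is held level at the expected height, with its wing at about 22°. I'll seat it under force watch.

Run:
```python
from h import *
move_l([*C,.180],.1); print(st())
z=.178
while z>.146:
    move_l([*C,z],.03); s=state(); 
    if z<.172: print(round(z,4),s['ee_pos'].round(4),np.round(s['ft_force'],1),np.round(s['moment'],2))
    if s['ft_force'][2]>18 or np.linalg.norm(s['ft_force'][:2])>20: break
    z-=.002 if z>.16 else .001
cover(); print(st())
```

```text
t61.8 gap 0.0175 pos [0.603  0.0484 0.1811] F [-0.2  0.3 -1.7] M [-0.   -0.01  0.02]
0.17 [0.6025 0.0484 0.1698] [-0.   0.3 -3.2] [-0.03  0.04  0.01]
0.168 [0.6025 0.0484 0.1678] [ 0.1 -0.8 -3.1] [ 0.05 -0.06  0.02]
0.166 [0.6025 0.0484 0.1658] [ 0.   0.1 -2.4] [-0.02 -0.05 -0.08]
0.164 [0.6025 0.0484 0.1638] [-0.4  0.5 -1.9] [-0.02  0.03  0.01]
0.162 [0.6025 0.0484 0.1618] [-0.4 -0.5 -2.6] [-0.04 -0.01  0.01]
0.16 [0.6025 0.0484 0.1597] [-0.1  0.3 -3.1] [-0.03 -0.01 -0.07]
0.159 [0.6026 0.0484 0.1589] [ 0.8  0.1 -2.2] [-0.04 -0.04  0.  ]
0.158 [0.6026 0.0484 0.1579] [ 0.1  0.1 -2.8] [ 0.07 -0.01  0.01]
0.157 [0.6025 0.0484 0.1569] [ 0.3  0.3 -3.3] [-0.02 -0.02  0.02]
0.156 [0.6025 0.0484 0.1559] [-0.1  0.7 -2.6] [-0.01 -0.01 -0.  ]
0.155 [0.6025 0.0484 0.1549] [ 0.2  0.  -2.7] [ 0.04 -0.   -0.03]
0.154 [0.6026 0.0483 0.1539] [-0.1 -0.4 -3.1] [-0.02  0.04  0.04]
0.153 [0.6027 0.0481 0.1531] [ 0.6 -2.  -2.8] [-0.23 -0.13  0.  ]
0.152 [0.6029 0.048  0.1524] [ 1.4 -3.1 -0.1] [-0.55 -0.1   0.02]
0.151 [0.6029 0.0477 0.1517] [ 0.7 -5.   2.5] [-0.87 -0.05  0.  ]
0.15 [0.6029 0.0475 0.1511] [-0.8 -5.6  5.3] [-0.94  0.05 -0.03]
0.149 [0.6029 0.0473 0.1505] [-1.2 -6.4  4.9] [-1.04  0.14  0.01]
0.148 [0.6029 0.0473 0.1503] [-2.  -7.3  9. ] [-1.07  0.52 -0.03]
0.147 [0.6029 0.0472 0.1503] [-4.  -7.3 11.4] [-1.03  0.72 -0.07]
cover n 12208 tilt 0.44 [-0.007 -0.002  1.   ] z 0.1383 below tcp 0.0121
t67.6 gap 0.0177 pos [0.6029 0.0472 0.1503] F [-4.  -6.6 12. ] M [-1.07  0.77  0.03]
```

Home: it stopped firmly, and the cover top is at z 0.1383. The compliance puts the centre at about (0.603, 0.047). Now rock it about the wing axis.

Run:
```python
from h import *
C2=np.array([.6030,.0469]); q0=state()['ee_rot']; y=BX+np.pi/2
Q0=bestq([*C2,.16],y)
if abs(np.dot(Q0,q0))<.99: Q0=q(y+np.pi)
print(np.dot(Q0,q0))
R0=Ro.from_quat(np.roll(Q0,-1)); ax=np.array([np.cos(BX),np.sin(BX),0])
def tilt(deg,up):
    R=Ro.from_rotvec(ax*np.radians(deg)); p=np.array([*C2,.133])+R.apply([0,0,.0175])+[0,0,up]
    qq=np.roll((R*R0).as_quat(),1); move_l(p,.01,orientation=qq)
    s=state(); print(deg,s['ee_pos'].round(4),np.round(s['ft_force'],1),np.round(s['moment'],2))
tilt(0,0)
for d in (2,4,6): tilt(d,.0003*d)
hold(.3); cover()
for d in (4,2,0,-2,-4,-6): tilt(d,.0003*abs(d))
hold(.3); cover()
for d in (-4,-2,0): tilt(d,.0003*abs(d))
for z in (.149,.147,.145): move_l([*C2,z],.02,orientation=Q0)
print(st()); cover(); move_l([*C2,.1505],.02); print(st()); cover()
```

```text
-0.9999981744332307
0 [0.6029 0.0472 0.1504] [-2.  -1.5  2.2] [-0.31 -0.03 -0.07]
2 [0.6032 0.0466 0.151 ] [-1.2 -0.4  2.1] [-0.11  0.21  0.02]
4 [0.6034 0.0459 0.1517] [-0.7  0.1  2. ] [-0.03  0.25 -0.05]
6 [0.6036 0.0453 0.1521] [-0.5 -1.1  2.9] [-0.01  0.18  0.08]
cover n 12106 tilt 6.17 [ 0.033 -0.102  0.994] z 0.1398 below tcp 0.0123
4 [0.6034 0.046  0.1517] [-0.3 -1.1  0.3] [-0.22  0.05  0.  ]
2 [0.6032 0.0466 0.151 ] [-0.6 -0.5  2.2] [-0.07  0.05  0.02]
0 [0.603  0.0472 0.1504] [-0.5 -0.1  1.2] [ 0.07  0.1  -0.03]
-2 [0.6028 0.0477 0.151 ] [-0.4  2.3  0.3] [ 0.28  0.12 -0.05]
-4 [0.6025 0.0484 0.1517] [-0.6  2.9  1.4] [ 0.42  0.1  -0.03]
-6 [0.6023 0.0489 0.1522] [-0.9  3.2  0.9] [ 0.64  0.12 -0.  ]
cover n 11665 tilt 5.94 [-0.043  0.094  0.995] z 0.1402 below tcp 0.012
-4 [0.6026 0.0483 0.1518] [-1.8  5.7  2.4] [0.97 0.27 0.05]
-2 [0.6028 0.0477 0.1511] [-0.4  5.8  1.5] [1.03 0.26 0.05]
0 [0.603  0.047  0.1506] [-1.9  5.1  2. ] [0.91 0.26 0.03]
t72.6 gap 0.0177 pos [0.603  0.0472 0.1503] F [-10.    5.4  21. ] M [ 0.78  1.93 -0.09]
cover n 12304 tilt 0.38 [-0.006 -0.003  1.   ] z 0.1382 below tcp 0.0121
t73.0 gap 0.0179 pos [0.603  0.0471 0.1506] F [-2.2  5.1  2.6] M [ 0.81  0.27 -0.04]
cover n 12293 tilt 0.32 [-0.004 -0.004  1.   ] z 0.1385 below tcp 0.0121
```

Rocked ±6° with no wedging, and it is home and level. Release, recheck lid and ring, then measure the spanner from near.

```bash
cat > look.py <<'E'
from h import *
def ringlook(c,tag=None):
    p=np.array([c[0]-.085,c[1],.33]); move_to(p,q(np.pi/2)); im=get_image('wrist'); P=pts(im); h,w=P.shape[:2]
    if tag: save(tag,cv2.resize(im['frame'][130:330,200:440],None,fx=3,fy=3,interpolation=3))
    uu,vv=np.meshgrid(np.arange(w),np.arange(h)); W=ray(im,np.stack([uu,vv],-1).reshape(-1,2),.151).reshape(h,w,3)
    near=np.hypot(W[...,0]-c[0],W[...,1]-c[1])<.09
    g=near&(abs(P[...,2]-.1505)<.003); e=cv2.fitEllipse(cv2.convexHull(W[g][:,:2].astype(np.float32))); c=np.array(e[0]); print('ring',e)
    r=np.hypot(W[...,0]-c[0],W[...,1]-c[1]); H=[]
    for m in comps(((r>.058)&(r<.077)&(P[...,2]<.1475)).astype(np.uint8),25):
        a=W[m].mean(0)[:2]; H.append(a); d=a-c; print('hole',m.sum(),a.round(4),np.hypot(*d).round(4),np.degrees(np.arctan2(d[1],d[0])).round(2))
    rr=np.hypot(P[...,0]-.603,P[...,1]-.047); g=(rr<.046)&(abs(P[...,2]-.139)<.004); p=P[g]; k=p.mean(0); n=np.linalg.svd(p-k,full_matrices=False)[2][2]; print('lid tilt',np.degrees(np.arccos(abs(n[2]))).round(2),'z',np.median(p[:,2]))
    g=(rr<.035)&(abs(P[...,2]-.1725)<.004); print('grip',cv2.minAreaRect(P[g][:,:2].astype(np.float32)),np.median(P[g][:,2]))
    return im
E
python3 - <<'E'
from look import *
gripper_open(); e=state()['ee_pos']; move_l([*e[:2],.30],.15); ringlook(C,'w6')
c=np.array([.487,-.316]); p=np.array([c[0]-.085,c[1],.26]); 
Q=q(np.pi/2); print(inverse_kinematics(p,Q) is not None)
if inverse_kinematics(p,Q) is None: p=np.array([c[0],c[1]+.085,.26]); Q=bestq(p,0); print('alt')
move_to(p,Q); im=get_image('wrist'); save('w7',im['frame']); P=pts(im)
L=np.hypot(P[...,0]-c[0],P[...,1]-c[1])<.12
for lo,hi in((.104,.113),(.058,.069)):
    g=L&(P[...,2]>lo)&(P[...,2]<hi); print(g.sum(),np.median(P[g][:,2]),cv2.minAreaRect(P[g][:,:2].astype(np.float32)))
print(st())
E
```

```text
ring ((0.6021722555160522, 0.04876650124788284), (0.1545742303133011, 0.15479567646980286), 16.123807907104492)
hole 136 [0.5358 0.0418] 0.0667 -174.01
hole 93 [0.6681 0.0558] 0.0663 6.07
lid tilt 0.51 z 0.1383894041479942
grip ((0.60288006067276, 0.04874220862984657), (0.04486236348748207, 0.018088769167661667), 22.230213165283203) 0.17197918238558182
True
733 0.10897963071294603 ((0.48662877082824707, -0.3164539039134979), (0.015986496582627296, 0.04893618822097778), 84.48275756835938)
1415 0.06515867721706536 ((0.5025756359100342, -0.3612886071205139), (0.10680009424686432, 0.191711887717247), 85.22395324707031)
t79.1 gap 0.0878 pos [ 0.4027 -0.3152  0.2604] F [ 0.6 -0.6  0.6] M [ 0.04 -0.13 -0.03]
```

View pics/w6.png

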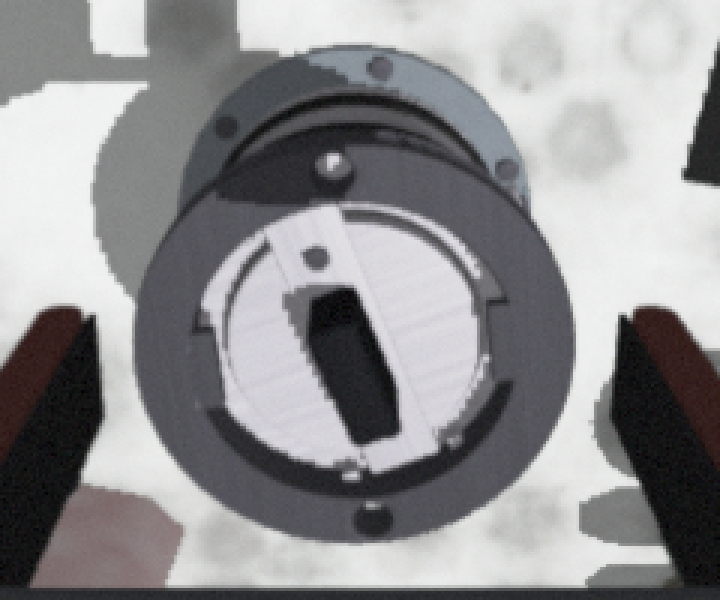

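View pics/w7.png

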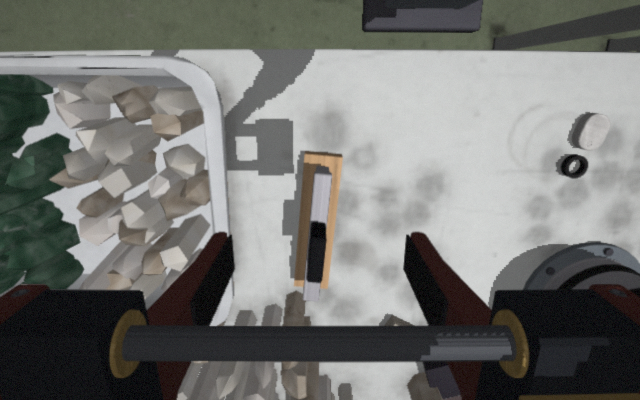

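The lid is home with its wing between the key ends at (350,470) and (450,437). Touch against camera shows a 1.6 mm y bias in this view, so I correct the spanner by it. I'll check clearance round the spanner and pick it up.

Run:
```python
from h import *
im=get_image('wrist');P=pts(im);c=np.array([.4868,-.318]);yaw=np.radians(84.5)
u=np.array([np.cos(yaw),np.sin(yaw)]);v=np.array([-u[1],u[0]])
d=P[...,:2]-c; a=d@u; b=d@v; e=state()['ee_pos']
for nm,A,B,zb in (('fingers',.07,.02,.0),('body',.1,.045,0)):
    g=(abs(a)<A)&(abs(b)<B)&(abs(a)>.03)&(P[...,2]<.2); print(nm,'max z',np.percentile(P[g][:,2],[50,99.5]),g.sum())
    if nm=='body':
        for s in (-1,1): gg=g&(a*s>0); print(s,P[gg][:,2].max())
Q=bestq([*c,.15],yaw); move_to([*c,.2],Q); move_l([*c,.081],.1); print(st()); close(); hold(.2); print(st())
s=state(); np.savez('park.npz',p=s['ee_pos'],q=s['ee_rot'])
p=s['ee_pos']; move_l([p[0],p[1],.12],.05); print(st()); move_l([p[0],p[1],.30],.15); print(st())
for y in (6.0,6-70): 
    for k in (90,-90):
        j=inverse_kinematics([.6025,.0471,.25],q(np.radians(y+k))); print(y,k,None if j is None else np.round(j,2))
print(s['joint_pos'].round(2))
```

```text
fingers max z [0.00051652 0.00246726] 1833
body max z [0.00053511 0.07822469] 7536
-1 0.0793543373665157
1 0.0034378728650477086
t83.3 gap 0.0878 pos [ 0.4872 -0.3183  0.082 ] F [ 0.1 -0.1 -0. ] M [-0.    0.04  0.01]
t84.6 gap 0.0156 pos [ 0.4868 -0.318   0.081 ] F [-0.4  0.7 -0.8] M [ 0.01 -0.    0.05]
t85.5 gap 0.0155 pos [ 0.4866 -0.3179  0.1196] F [-0.2  0.8 -2.9] M [0.03 0.03 0.1 ]
t86.9 gap 0.0163 pos [ 0.4866 -0.3179  0.2988] F [ 0.3  0.2 -3.3] M [ 0.07 -0.02 -0.07]
6.0 90 [ 0.02  0.11  1.18 -0.    1.86 -1.65]
6.0 -90 [ 0.02  0.11  1.18 -0.    1.86  1.49]
-64 90 [ 0.02  0.11  1.18 -0.    1.86 -0.43]
-64 -90 None
[-0.64  0.06  1.52 -0.    1.55  1.03]
```

Run:
```python
from h import *
c=[.6023,.0471]; Q=q(np.radians(96))
move_to([*c,.31],Q); print(st()); move_l([*c,.240],.08); print(st())
im=get_image('wrist'); save('w8',im['frame'])
```

```text
t89.2 gap 0.0161 pos [0.6023 0.0467 0.3099] F [-0.4 -0.9 -2.6] M [ 0.09 -0.14 -0.04]
t90.2 gap 0.0157 pos [0.6025 0.0471 0.2409] F [ 0.2 -0.  -3. ] M [ 0.01 -0.14 -0.04]
```

View pics/w8.png

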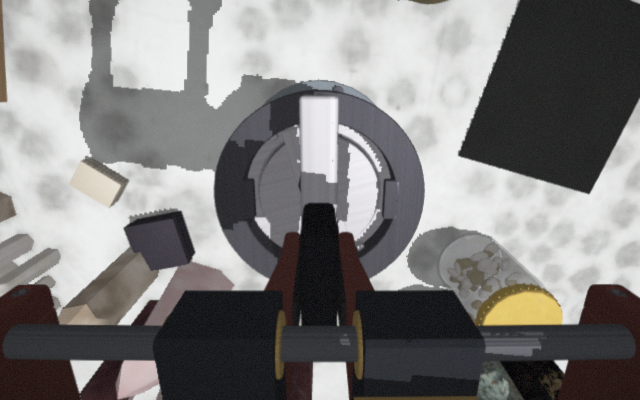

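Run:
```python
from h import *
c=[.6023,.0471]; Q=q(np.radians(96))
z=.229
while z>.2085:
    move_l([*c,z],.03); s=state(); print(round(z,4),s['ee_pos'].round(4),np.round(s['ft_force'],1),np.round(s['moment'],2))
    if s['ft_force'][2]>6 or np.linalg.norm(s['ft_force'][:2])>15: break
    z-=.0015
print(st())
```

```text
0.229 [0.6022 0.0471 0.2287] [-0.3  0.1 -2.9] [ 0.03 -0.14 -0.01]
0.2275 [0.6023 0.0471 0.2275] [-0.5  0.2 -2.9] [ 0.05 -0.12 -0.04]
0.226 [0.6023 0.0471 0.2259] [-0.3  0.7 -4.3] [ 0.04 -0.1   0.01]
0.2245 [0.6022 0.0471 0.2243] [-0.4 -0.8 -2.4] [ 0.03 -0.15 -0.01]
0.223 [0.6023 0.0471 0.2228] [-0.9  0.9 -2.5] [ 0.03 -0.14  0.03]
0.2215 [0.6022 0.0471 0.2213] [-0.6 -0.2 -3.2] [ 0.03 -0.14  0.01]
0.22 [0.6022 0.0471 0.2198] [ 0.6  0.3 -3.4] [ 0.06 -0.13 -0.05]
0.2185 [0.6022 0.0471 0.2183] [-1.2 -0.8 -2.4] [ 0.04 -0.09  0.02]
0.217 [0.6022 0.0471 0.2168] [ 0.4 -0.5 -3.3] [ 0.09 -0.11  0.03]
0.2155 [0.6022 0.0471 0.2153] [-0.1 -0.7 -3.8] [ 0.03 -0.15 -0.04]
0.214 [0.6022 0.0471 0.2138] [-0.2 -0.2 -2.9] [ 0.06 -0.15  0.04]
0.2125 [0.6022 0.0471 0.2123] [ 0.6 -1.  -3.4] [ 0.08 -0.15  0.03]
0.211 [0.6023 0.0471 0.211 ] [ 1.   0.6 -2.3] [ 0.   -0.18 -0.01]
0.2095 [0.6024 0.0471 0.2109] [-2.2 -0.4  4.7] [-0.    0.45  0.02]
t94.0 gap 0.0158 pos [0.6024 0.0471 0.2109] F [-2.2 -0.4  4.7] M [-0.    0.45  0.02]
```

The pins went in freely and the shoulders rest at z 0.211. Now turn.

Run:
```python
from h import *
c=[.6024,.0471]
for a in list(range(3,-61,-3))+list(np.arange(-62,-80,-1.)):
    move_to([*c,.2100],q(np.radians(90+a))); s=state()
    R=Ro.from_quat(np.roll(s['ee_rot'],-1)).as_matrix()[:,1]; act=np.degrees(np.arctan2(R[1],R[0]))-90
    act=(act+90)%180-90
    print(a,round(act,1),s['ee_pos'].round(4),np.round(s['ft_force'],1),np.round(s['moment'],2),round(s['finger_gap'],4))
    if np.linalg.norm(s['ft_force'])>30 or abs(s['moment'][2])>1.3: break
print(st())
```

```text
3 3.1 [0.6026 0.0471 0.2109] [-0.4  0.5  4.7] [ 0.13  0.26 -0.17] 0.0158
0 0.1 [0.6026 0.0471 0.2109] [-1.8 -1.1  6.1] [ 0.1   0.23 -0.16] 0.0161
-3 -2.9 [0.6026 0.0471 0.2109] [-1.4  0.3  5.8] [ 0.09  0.26 -0.18] 0.0155
-6 -5.9 [0.6026 0.0471 0.2109] [-1.6  0.2  5.7] [ 0.09  0.28 -0.13] 0.0155
-9 -8.9 [0.6026 0.0471 0.2109] [-2.5  0.4  6.6] [ 0.1   0.31 -0.13] 0.0158
-12 -11.9 [0.6026 0.0471 0.2109] [-1.1 -0.   5.8] [ 0.15  0.33 -0.13] 0.0153
-15 -14.9 [0.6026 0.0471 0.2109] [-1.4  0.4  5.4] [ 0.12  0.3  -0.17] 0.0158
-18 -17.9 [0.6026 0.0472 0.2109] [-1.4  0.4  4. ] [ 0.09  0.26 -0.12] 0.0161
-21 -20.9 [0.6026 0.0472 0.2109] [-2.3  0.4  4.9] [ 0.09  0.26 -0.14] 0.0159
-24 -23.9 [0.6026 0.0472 0.211 ] [-0.6 -0.   5.8] [ 0.08  0.24 -0.14] 0.0157
-27 -26.9 [0.6026 0.0472 0.2109] [-1.6  0.2  5.2] [ 0.12  0.24 -0.17] 0.0159
-30 -29.9 [0.6026 0.0472 0.2109] [-1.1 -0.5  5. ] [ 0.14  0.22 -0.15] 0.0157
-33 -32.9 [0.6026 0.0472 0.2109] [-1.1  0.1  5. ] [ 0.14  0.23 -0.16] 0.0158
-36 -35.9 [0.6026 0.0472 0.2109] [-1.3  0.6  5.8] [ 0.13  0.2  -0.14] 0.0159
-39 -38.9 [0.6026 0.0472 0.2109] [-1
[... 1342 characters left out ...]
02] 0.018
-72.0 -71.8 [0.6023 0.0481 0.211 ] [-2.3  1.8  6.1] [0.37 0.5  1.05] 0.0183
-73.0 -72.7 [0.6022 0.0483 0.211 ] [-2.6  2.2  6.2] [0.45 0.6  1.12] 0.0185
-74.0 -73.7 [0.6021 0.0484 0.211 ] [-3.6  2.5  6. ] [0.55 0.63 1.04] 0.0191
-75.0 -74.7 [0.6021 0.0486 0.211 ] [-4.   3.2  7.1] [0.58 0.65 1.03] 0.0194
-76.0 -75.7 [0.602  0.0488 0.211 ] [-4.4  3.5  6.9] [0.72 0.65 0.98] 0.0196
-77.0 -76.7 [0.602  0.0487 0.211 ] [-4.2  3.9  6.6] [0.72 0.69 1.2 ] 0.0197
-78.0 -77.7 [0.6019 0.049  0.211 ] [-4.3  4.3  5. ] [0.74 0.79 1.24] 0.0203
-79.0 -78.7 [0.6018 0.0492 0.211 ] [-4.9  5.5  6.8] [0.88 0.85 1.11] 0.0208
t104.0 gap 0.0208 pos [0.6018 0.0492 0.211 ] F [-4.9  5.5  6.8] M [0.88 0.85 1.11]
```

The moment jump at -63° marks the stop. That agrees with 6° − 65.9° and the pin play. Past it the spanner only twisted in the pads, so I back off to centre the pins and check.

Run:
```python
from h import *
c=[.6026,.0472]
for a in (-74,-69,-65,-62,-60.5,-60): 
    move_to([*c,.2100],q(np.radians(90+a))); print(a,st())
gripper_open(); hold(.2); close(); hold(.2); print(st())
e=state()['ee_pos']
move_l([*c,.2125],.03); print(st())
move_l([*c,.235],.05); print(st()); move_l([*c,.31],.1); print(st())
im=get_image('wrist'); save('w9',im['frame'])
```

```text
-74 t104.3 gap 0.0188 pos [0.6022 0.0488 0.2109] F [-3.   3.9  5.5] M [0.65 0.63 0.61]
-69 t104.5 gap 0.0173 pos [0.6027 0.0481 0.2108] F [-2.6  2.6  5.4] M [0.16 0.21 0.51]
-65 t104.8 gap 0.0161 pos [0.6028 0.0476 0.2108] F [-2.3  1.5  5.1] M [-0.1   0.15  0.42]
-62 t105.0 gap 0.0159 pos [0.6029 0.0473 0.2109] F [-0.9  0.3  6. ] M [-0.01  0.16  0.17]
-60.5 t105.3 gap 0.0154 pos [0.6028 0.0472 0.2109] F [-2.1 -0.1  6.1] M [0.08 0.21 0.14]
-60 t105.5 gap 0.0160 pos [0.6028 0.0473 0.2109] F [-1.3  0.4  5.5] M [ 0.08  0.2  -0.  ]
t108.2 gap 0.0157 pos [0.6026 0.0472 0.21  ] F [ 0.2 -0.1 -0.1] M [-0.01 -0.14  0.03]
t108.4 gap 0.0160 pos [0.6025 0.0472 0.2122] F [ 0.5  1.1 -2.2] M [ 0.01 -0.23  0.03]
t109.0 gap 0.0157 pos [0.6027 0.0471 0.2353] F [-0.   0.3 -3.7] M [-0.04 -0.12  0.03]
t109.9 gap 0.0160 pos [0.6025 0.0472 0.3091] F [-0.3  0.5 -3.5] M [-0.03 -0.17  0.01]
```

View pics/w9.png

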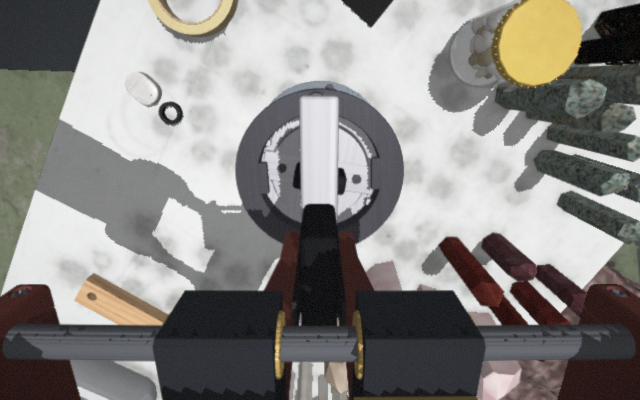

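The spanner came out straight and the tabs now lie over the wings. Now park it.

Run:
```python
from h import *
k=np.load('park.npz'); p,Q=k['p'],k['q']
e=state()['ee_pos']
move_to([.53,-.15,.31],Q); move_to([p[0],p[1],.31],Q); print(st()); move_l([p[0],p[1],.10],.1); print(st())
z=.097
while z>.0765:
    move_l([p[0],p[1],z],.03); s=state()
    if s['ft_force'][2]>4 or np.linalg.norm(s['ft_force'][:2])>12: break
    z-=.0015
print(z,st())
```

```text
t112.3 gap 0.0159 pos [ 0.487  -0.3177  0.3099] F [ 0.1  0.7 -2.7] M [ 0.04 -0.03  0.  ]
t114.6 gap 0.0160 pos [ 0.487  -0.3181  0.1006] F [ 0.3 -0.1 -2.2] M [0.03 0.03 0.02]
0.07749999999999999 t118.1 gap 0.0160 pos [ 0.487  -0.3181  0.0799] F [-4.4  3.9 10.4] M [ 0.78  0.97 -0.03]
```

Seated at 0.080, as expected. Release, retreat and check everything.

Run:
```python
from look import *
k=np.load('park.npz'); p=k['p']; move_l([p[0],p[1],.0800],.02); gripper_open(); print(st()); move_l([p[0],p[1],.26],.12)
ringlook([.6025,.048],'w10'); print(st())
a=get_image('scene');P=pts(a); P2=None
im=get_image('top'); P=pts(im); L=np.hypot(P[...,0]-.487,P[...,1]+.318)<.12
for lo,hi in((.100,.116),(.056,.072)):
    g=L&(P[...,2]>lo)&(P[...,2]<hi); print(g.sum(),np.median(P[g][:,2]),cv2.minAreaRect(P[g][:,:2].astype(np.float32)))
f=a['frame']; save('s2',cv2.resize(f[110:320,220:500],None,fx=2.8,fy=2.8,interpolation=3))
```

```text
t119.5 gap 0.0880 pos [ 0.4868 -0.318   0.08  ] F [-0.1  0.3  0.8] M [ 0.02  0.01 -0.04]
ring ((0.6021730303764343, 0.04877143353223801), (0.15454624593257904, 0.15484049916267395), 1.3705179691314697)
hole 122 [0.5664 0.1051] 0.0668 122.43
hole 105 [ 0.6376 -0.0077] 0.0666 -57.91
lid tilt 0.55 z 0.1383936378956515
grip ((0.6029877066612244, 0.048642851412296295), (0.045039188116788864, 0.01817874051630497), 21.913028717041016) 0.17194256834991867
t123.4 gap 0.0876 pos [0.5176 0.0477 0.3298] F [ 1.5 -0.8 -0.3] M [ 0.05 -0.11  0.  ]
97 0.10830355603226383 ((0.5332749485969543, -0.32592523097991943), (0.01928272284567356, 0.14447514712810516), 80.05778503417969)
244 0.06518075649622168 ((0.5104078054428101, -0.357069730758667), (0.190856471657753, 0.11658872663974762), 0.9718725681304932)
```

View pics/w10.png

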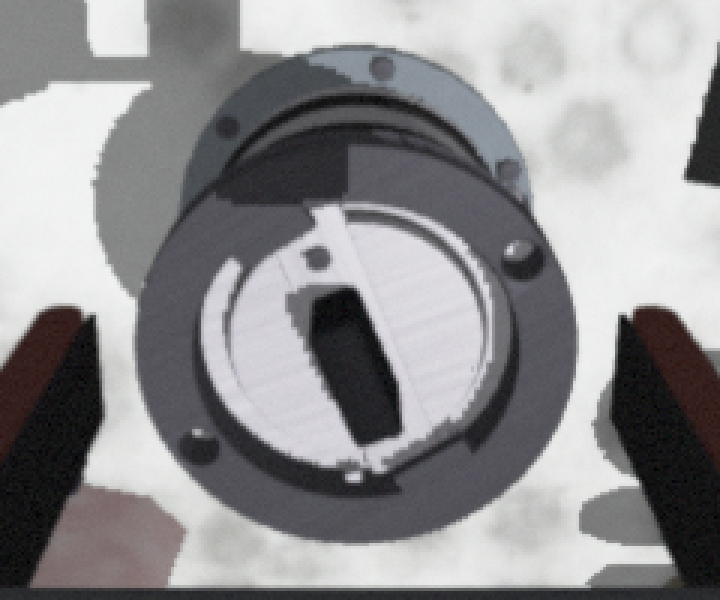

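View pics/s2.png

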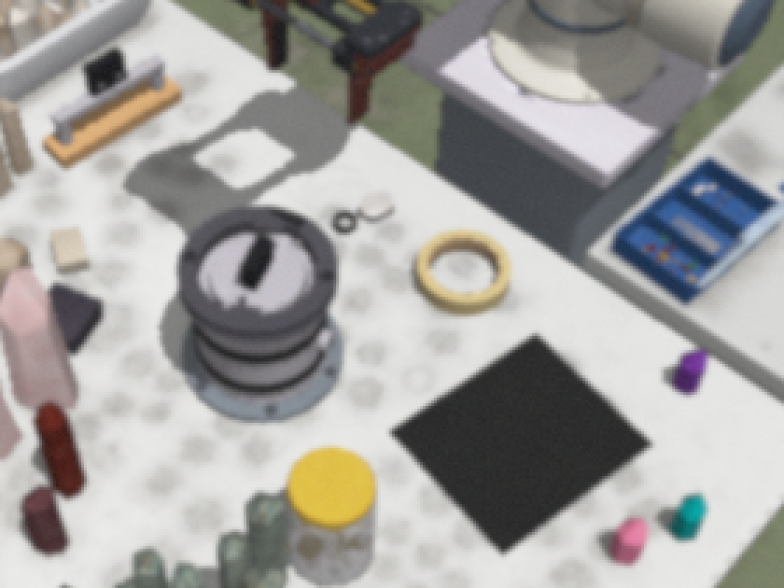

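Measured turn: 6.05° to -57.7°, or 63.8° (1.113 rad), against 65.9° for the full range. Either the ring started slightly past 0 or it is 2° short. I'll check the barrel's own x axis from the foot bolts and key ends.

Run:
```python
from h import *
z=np.load('w4.npz'); im={k:z[k] for k in z}; P=pts(im)
to=lambda u,v:(200+u/3-.33,130+v/3-.33)
B=[to(227,127),to(381,68),to(508,170)]
for b in B: print('z at bolt',P[int(b[1])-2:int(b[1])+3,int(b[0])-2:int(b[0])+3,2].mean().round(4))
c=np.array([.6022,.0488])
for zz in (.008,.012,.016):
    w=ray(im,B,zz)[:,:2]-c; print(zz,np.hypot(*w.T).round(4),np.degrees(np.arctan2(w[:,1],w[:,0])).round(2))
K=[to(350,472),to(450,437)]
for zz in (.130,.135,.139):
    w=ray(im,K,zz)[:,:2]-c; print('key',zz,np.hypot(*w.T).round(4),np.degrees(np.arctan2(w[:,1],w[:,0])).round(2))
```

```text
z at bolt 0.0149
z at bolt 0.0148
z at bolt 0.0151
0.008 [0.0751 0.074  0.076 ] [-127.04  170.95  108.68]
0.012 [0.0753 0.0748 0.0758] [-127.89  171.12  109.68]
0.016 [0.0755 0.0755 0.0756] [-128.74  171.28  110.69]
key 0.13 [0.0611 0.0583] [-1.98 38.32]
key 0.135 [0.0579 0.0556] [-2.06 39.83]
key 0.139 [0.0553 0.0535] [-2.13 41.13]
```

The bolts (60° pattern, at z 0.015) give barrel x = 21.0°, so the ring started at 0 and is now about 2° short of its stop. The twisted spanner must have dragged it back when I backed off. I'll redo the turn and this time release at the stop instead of turning back.

```bash
cat > redo.py <<'E'
from h import *
k=np.load('park.npz'); p,Q=k['p'],k['q']
move_to([.53,-.15,.30],Q); move_to([p[0],p[1],.2],Q); move_l([p[0],p[1],.081],.15); close(); hold(.1); print(st())
g=state()['ee_pos']; np.savez('park2.npz',p=g,q=Q)
move_l([p[0],p[1],.12],.06); move_l([p[0],p[1],.30],.2)
c=[.6025,.0472]; q1=q(np.radians(90-58.3))
move_to([*c,.31],q1); move_l([*c,.232],.12); print(st())
z=.230
while z>.2085:
    move_l([*c,z],.04); s=state()
    if s['ft_force'][2]>3.5 or np.linalg.norm(s['ft_force'][:2])>12: break
    z-=.002
print('engaged?',z,st())
if state()['ee_pos'][2]<.2125:
    for a in np.arange(-59,-67.1,-.5):
        move_to([*c,.2100],q(np.radians(90+a))); s=state(); print(a,np.round(s['ft_force'],1),np.round(s['moment'],2),round(s['finger_gap'],4))
        if s['moment'][2]>.75: break
E
python3 redo.py
```

```text
t128.9 gap 0.0160 pos [ 0.4868 -0.318   0.081 ] F [-0.   0.1 -0.4] M [0.02 0.03 0.01]
t133.0 gap 0.0159 pos [0.6028 0.0469 0.2331] F [-1.   1.3 -2.4] M [ 0.02 -0.16  0.03]
engaged? 0.208 t135.7 gap 0.0163 pos [0.6027 0.0472 0.2109] F [-0.1 -0.4  0.8] M [0.   0.07 0.03]
-59.0 [-1.2 -1.   4.6] [0.01 0.13 0.04] 0.0155
-59.5 [-1.  -0.9  4.7] [-0.05  0.16  0.06] 0.016
-60.0 [-1.1 -0.6  6.1] [-0.06  0.24  0.07] 0.016
-60.5 [-0.4  0.3  5. ] [-0.03  0.18  0.07] 0.0157
-61.0 [-1.6 -0.1  5.4] [-0.07  0.17  0.25] 0.0158
-61.5 [-0.9  0.2  5. ] [-0.03  0.07  0.26] 0.0157
-62.0 [-0.3 -0.7  5.4] [-0.    0.12  0.27] 0.0156
-62.5 [-1.6  0.2  5. ] [-0.03  0.05  0.29] 0.0159
-63.0 [-1.  -0.9  5.6] [-0.14  0.14  0.42] 0.0157
-63.5 [-1.4 -0.4  5.9] [-0.1   0.17  0.71] 0.0161
-64.0 [-1.6 -0.7  5.3] [-0.15  0.15  0.81] 0.0162
```

The ring moved from -61° and hit its stop at about -62.8°. Release at the stop, re-grip with almost no rotation, lift and park.

Run:
```python
from h import *
c=[.6026,.0472]
gripper_open(); move_to([*c,.2105],q(np.radians(90-62.0))); close(); hold(.1); print(st())
move_l([*c,.213],.03); print(st()); move_l([*c,.235],.06); print(st()); move_l([*c,.31],.15)
k=np.load('park2.npz'); p,Q=k['p'],k['q']
move_to([.53,-.15,.31],Q); move_to([p[0],p[1],.30],Q); move_l([p[0],p[1],.10],.15); print(st())
z=.096
while z>.0765:
    move_l([p[0],p[1],z],.04); s=state()
    if s['ft_force'][2]>3 or np.linalg.norm(s['ft_force'][:2])>12: break
    z-=.002
print(z,st())
e=state()['ee_pos']; move_l(e,.03); gripper_open(); print(st()); move_l([p[0],p[1],.26],.15)
from look import *
ringlook([.6025,.048]); 
p=np.array([.402,-.318,.26]); move_to(p,q(np.pi/2)); im=get_image('wrist'); P=pts(im)
g=(np.hypot(P[...,0]-.487,P[...,1]+.316)<.04)&(P[...,2]>.102)&(P[...,2]<.116); print(np.median(P[g][:,2]),cv2.minAreaRect(P[g][:,:2].astype(np.float32)))
save('w11',im['frame']); r,A,B=stones(); print('on mat',len(A),len(B),st())
```

```text
t141.1 gap 0.0158 pos [0.6026 0.0472 0.2105] F [-0.3  0.4  0.3] M [ 0.02 -0.09  0.12]
t141.4 gap 0.0158 pos [0.6025 0.0472 0.2126] F [ 0.1  1.2 -2.7] M [-0.03 -0.13  0.04]
t141.9 gap 0.0159 pos [0.6028 0.0472 0.2356] F [ 0.3 -0.3 -2.8] M [-0.03 -0.08  0.02]
t146.3 gap 0.0159 pos [ 0.4874 -0.3184  0.1014] F [ 0.7 -0.9 -2.5] M [0.   0.04 0.07]
0.07799999999999999 t148.8 gap 0.0156 pos [ 0.4871 -0.3182  0.0804] F [-3.3  2.3  8.6] M [0.56 0.73 0.02]
t150.3 gap 0.0878 pos [ 0.4871 -0.3182  0.0804] F [-0.2  0.7 -0.3] M [-0.01  0.01 -0.02]
ring ((0.6021314263343811, 0.04874735325574875), (0.1546913981437683, 0.15477412939071655), 172.4546356201172)
hole 125 [0.5688 0.1069] 0.067 119.86
hole 109 [ 0.6351 -0.0093] 0.0667 -60.36
lid tilt 0.45 z 0.138375300798103
grip ((0.6027820706367493, 0.04868672043085098), (0.044932812452316284, 0.018106382340192795), 22.197721481323242) 0.1719740608346515
0.10890510197783565 ((0.4874444901943207, -0.31668299436569214), (0.01606343872845173, 0.04921706020832062), 84.11857604980469)
on mat 0 0 t155.5 gap 0.0877 pos [ 0.4027 -0.3172  0.2603] F [-0.8  0.8  0.1] M [ 0.08 -0.15  0.03]
```

View pics/w11.png

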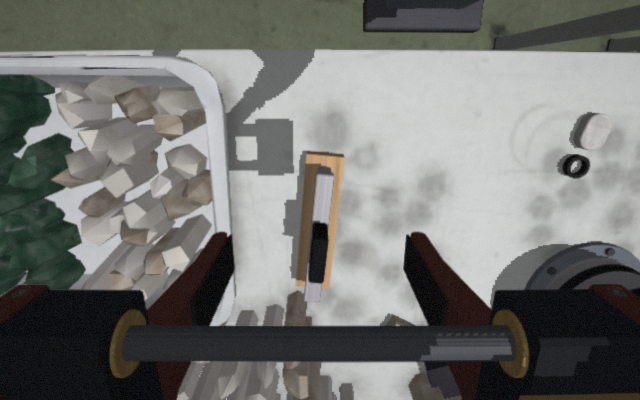

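The ring has now turned 66.3° (6.05° to -60.25°), which is its stop. The spanner stands in its block at (318,240) with its grip top at z 0.109, as before.

```bash
python3 -c "
from bench import *
hold(.2); print(job_done(), state()['time'])"
```

```text
the job is handed in; nothing more can be done
the job is handed in; nothing more can be done
```

The job is done and handed in at about 156 s of the 210 s allowed. No verdict was reported.

- **Stones:** all four amber stones are in the barrel, and the last views found none on the mat. One stone was knocked aside and ended up lying next to another. One grasp missed and one took both and dropped them; I then picked them up one at a time.
- **Lid:** it is home with its wings between the keys. I rocked it about 6° each way with low forces and pressed it home again. The last check put the cover at z = 138.4 mm (139 expected), with about 0.5° of tilt, which is about the camera's error.
- **Lock ring:** the first turn reached the stop, but the check afterwards showed the ring 2° short; the spanner had most likely dragged it back as I backed off. I took the spanner out again, re-seated both pins and turned the ring to its stop, then let go before backing off. The last reading is 66.3° turned (65.9° expected).
- **Spanner:** it stands in its block, with its grip top at 109 mm and within about 1 mm of where it started.
- **Other checks:** the camera read about 1.6 mm off in y compared with touch, and I corrected for that. I did not measure the positions of the jar, tape, magnifier and coloured decoys again; the pictures show no change.

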